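# Clear the desoldering plate

### The job

Slide the black catch tray squarely up against the preheater, centred beneath the plate's open edge, then take the scraper block and scrape all five desoldered parts off the plate over that edge into the tray. Finish with the tray still in place and the scraper standing upright on its heat mat. The plate and the parts are still hot, so keep the gripper itself off the preheater and the parts, and leave the other things on the bench alone.

Things in the scene. Friction and masses are not known exactly. Their poses are not given: they have to be found in the camera images.
- preheater: hot plate fixed to the bench. Origin: centre of its underside. Grey housing 148 (x) x 172 mm (y), 54 mm high, control panel on its -x face, carrying a flat aluminium plate 170 (x) x 200 mm (y), top 70 mm above the bench. Rails 4 mm thick, 8 mm high on the plate's -x, +x and +y edges: 162 mm clear between the side rails, inner face of the +y rail at y = +96 mm. The -y edge has no rail.
- open_edge (a point): middle of the plate's open -y edge, on its top face; axes as the preheater's. Parts slide off the plate here, towards -y. The plate is 8 mm thick and overhangs the housing's -y face by 14 mm.
- tray: black plastic open tray, loose, 0.2 to 0.35 kg, on the bench some way off the plate's open edge. 190 (x) x 110 mm (y), 45 mm tall, walls and floor 4 mm. Origin: centre of its underside. Its +y wall faces the preheater; pushed home, that wall touches the housing's -y face (tray origin at y = -141 mm in the preheater's frame), its rim 17 mm below the plate's overhang.
- mat: grey heat mat fixed flat on the bench, 170 (x) x 80 mm (y), 3 mm thick. Origin: centre of its underside.
- scraper: hand scraper block, loose, 0.14 to 0.25 kg, standing upright lengthwise on the heat mat. Origin: centre of its underside, the scraping face. Straight foot 120 (x) x 24 mm (y), 22 mm tall: rubber lip under an aluminium bar. Above its middle a wooden handle 76 (x) x 16 mm (y), from 22 to 76 mm above the underside, to be gripped across its thickness.
- processor: desoldered processor package, a 28 x 28 mm square, 5 mm thick, green substrate with a smaller metal lid, loose, 10 to 21 g, lying on the plate at any turn, at the start nowhere beyond y = +62 mm in the preheater's frame (so the strip along the +y rail is free). Origin: centre of its underside.
- dip_chip: desoldered black dual-in-line chip lying on its back, 36 mm long (its x) x 14 mm, 6 mm thick, two rows of short legs pointing up, loose, 10 to 21 g, lying on the plate at any turn, at the start nowhere beyond y = +62 mm in the preheater's frame (so the strip along the +y rail is free). Origin: centre of its underside.
- relay: desoldered white relay lying on its side, 20 (its x) x 16 mm, 15 mm tall, loose, 10 to 21 g, lying on the plate at any turn, at the start nowhere beyond y = +62 mm in the preheater's frame (so the strip along the +y rail is free). Origin: centre of its underside.
- heatsink: desoldered finned aluminium heat sink, 24 x 24 mm, 11 mm tall, loose, 10 to 21 g, lying on the plate at any turn, at the start nowhere beyond y = +62 mm in the preheater's frame (so the strip along the +y rail is free). Origin: centre of its underside.
- inductor: desoldered dark grey moulded power inductor, 18 x 18 mm, 9 mm tall, loose, 10 to 21 g, lying on the plate at any turn, at the start nowhere beyond y = +62 mm in the preheater's frame (so the strip along the +y rail is free). Origin: centre of its underside.
- solder_reel: reel of solder lying flat on the bench near the preheater's -x side, 58 mm across, 20 mm high; a bystander, to be left alone. Origin: centre of its underside.
- flux_syringe: clear flux syringe lying on the bench beyond the tray (its +x side), about 150 mm long, 20 mm high; a bystander, to be left alone. Origin: centre of its underside.
- scrap_board: green circuit board lying flat on the bench at the preheater's +x side, 100 x 70 mm, 15 mm high; a bystander, to be left alone. Origin: centre of its underside.
- tweezers: steel tweezers lying beside the heat mat, 140 mm long, 8 mm high; a bystander, to be left alone. Origin: centre of its underside.
- alcohol_bottle: clear bottle with a red cap standing between the heat mat and the back of the bench, 60 mm across, 150 mm tall; a bystander, to be left alone. Origin: centre of its underside.
There are look-alikes about, which are no part of the job. Several things have the shape of the dip_chip; the one meant has the colours described above.

How it is judged:
On the way, in this order (a step that is already met when the one before it is completed fails the run):
1. the tray stands against the preheater, square and centred beneath the plate's open edge (y of tray in the frame of preheater above -0.152 m and x of tray in the frame of preheater between -0.022 and 0.022 m and angle between the x axis of tray and the x axis of preheater, either way round below 0.1 rad and angle between tray's own z axis and vertical below 0.05 rad and height (world z) of tray below 0.006 m), for 0.2 s.
2. all five parts are in the tray (all of step 1 and x of processor in the frame of tray between -0.093 and 0.093 m and y of processor in the frame of tray between -0.053 and 0.053 m and z of processor in the frame of tray between -0.002 and 0.045 m and x of dip_chip in the frame of tray between -0.093 and 0.093 m and y of dip_chip in the frame of tray between -0.053 and 0.053 m and z of dip_chip in the frame of tray between -0.002 and 0.045 m and x of relay in the frame of tray between -0.093 and 0.093 m and y of relay in the frame of tray between -0.053 and 0.053 m and z of relay in the frame of tray between -0.002 and 0.045 m and x of heatsink in the frame of tray between -0.093 and 0.093 m and y of heatsink in the frame of tray between -0.053 and 0.053 m and z of heatsink in the frame of tray between -0.002 and 0.045 m and x of inductor in the frame of tray between -0.093 and 0.093 m and y of inductor in the frame of tray between -0.053 and 0.053 m and z of inductor in the frame of tray between -0.002 and 0.045 m), for 0.2 s.
At the end, for the whole second after the job is handed in: Tray flat, within 11 mm of the housing's -y face, 22 mm of centred, 0.1 rad of square; five parts inside it below the rim; scraper upright (0.06 rad) on the mat, origin within 31 mm of the mat's centre in its x and y, lengthwise within 0.5 rad; all still (all of step 2 and x of scraper in the frame of mat between -0.031 and 0.031 m and y of scraper in the frame of mat between -0.031 and 0.031 m and angle between the x axis of scraper and the x axis of mat, either way round below 0.5 rad and angle between scraper's own z axis and vertical below 0.06 rad and height (world z) of scraper between 0.001 and 0.006 m and linear speed of each of processor, dip_chip, relay, heatsink, inductor, tray, scraper below 0.02 m/s); the robot touches nothing.
It fails at once if the gripper or arm touches the hot preheater (contact force between any of the fingers, the arm and preheater above 1.5 N).
It fails at once if the gripper or arm touches one of the hot parts (contact force between any of the fingers, the arm and processor above 0.3 N or contact force between any of the fingers, the arm and dip_chip above 0.3 N or contact force between any of the fingers, the arm and relay above 0.3 N or contact force between any of the fingers, the arm and heatsink above 0.3 N or contact force between any of the fingers, the arm and inductor above 0.3 N).
It fails at once if a bystander (solder reel, flux syringe, scrap board, tweezers, bottle) is shifted by more than 25 mm (distance of any of solder_reel, flux_syringe, scrap_board, tweezers, alcohol_bottle from where it was at the start of the episode above 0.025 m).
It also fails if it takes over 67 s, if anything falls off the work surface, if the arm or the gripper's body presses on something with over 40 N, if the wrist force passes 120 N, or if a joint passes its speed limit or range.

### The arm

A 6-joint arm with a two-finger parallel gripper is mounted at the origin on the work surface. World frame = base frame: x ahead of the robot, y to its left, z up, the work surface at z = 0. Lengths are in m, angles in rad, forces in N, time in s.
With the tool pointing down it reaches from about 0.375 to 0.9 m from the base axis. Payload 3.1 kg.
Tool frame: the origin (TCP) lies at the centre of the arm's flange, where the gripper is bolted on; the fingertips stand 182 mm ahead of it and the grasp point (between the pads) lies 164 mm ahead of it; z points along the fingers, y is the direction in which the jaws open and shut (so a half turn about z gives the same grasp; the last joint's range is limited). The gripper opens to 87 mm and grips with 3 to 60 N. Pads are 19 mm wide; open, the fingers measure 117 mm over their backs; the gripper's body (75 mm by 190 mm) begins 51 mm behind the grasp point.
Start: joints at [0.947, 0.527, 1.433, -0, 1.181, -0.178], TCP at [0.269, 0.564, 0.405] pointing down, gripper open.
Joint ranges: [-3.08, 3.08], [-0.75, 2.2], [0.22, 2.44], [-1.43, 4.57], [0, 2.65], [-2.85, 2.85]. Speed limits (rad/s): [2.79, 2.79, 3.14, 3.14, 3.14, 3.14].

### API

Orientations are given as a rotation vector (axis times angle).
In Python, from plant import arm, kinematics, imaging, sign_off gives the robot as it stands. Calls block until the motion is done:
- arm.move_ptp(position, orientation): joint-space move of the TCP to a pose.
- arm.line_to(position, feed=0.15, frame=None): straight line of the TCP; frame=None keeps the orientation; feed is the mean speed in m/s.
- arm.set_joints(angles): joint-space move.
- arm.set_gripper(opening, grasp_force=None): finger opening in m; grasp_force is the grip in N (None keeps the last); returns when the fingers have stopped.
- arm.hold(seconds).
- kinematics.inverse_kinematics(position, orientation): joint angles nearest the present ones, or None.
- arm.sense(): the state.
- imaging.get_image(name): name is "side" or "top" or "wrist"; returns the picture (420x560x3 uint8, red, green, blue); there is no depth.
- imaging.camera_info(name): a dict with "intrinsics" (3x3 intrinsics, pixels), "rvec" (rotation vector, rad) and "tvec" (3), from world to camera coordinates, as OpenCV has them; the wrist camera has in their place "tool_from_camera" (4x4, takes a point from camera to tool coordinates, whose origin is the TCP and whose axes are the flange's). Camera axes: x right, y down, z forward; pixel columns grow to the right and rows downward; lengths in m; the calibration is good to about 2 mm. A picture is of the moment at which its call begins: read the wrist's pose just before it. camera_info takes no time and is no camera call.
A pose or a line that the arm cannot do raises arm.IKError and nothing moves.
- sign_off(): hands the job in, once; it reports no verdict.
The state is a dict: "t": time; "joint_pos": joint angles; "qd": joint speeds; "joint_torque": joint torques, N m; "ee_pos": TCP position; "tcp_rot": TCP orientation; "contact_force": force on the tool from outside, world axes, zero at the start; "torque": the same for the moment, N m; "width": finger opening in m.
Only numpy, scipy, OpenCV 4.12 (cv2) and the standard library are available. Lean on these libraries where they do the work, as an engineer would, in place of code of your own. Each camera call takes 0.05 s, during which the arm holds its last target.

## Working session

There is one attempt and no reset: what is moved stays moved. The work goes in short steps, each a Python script; the robot and the scene stay as the last script left them, time stands still between calls to the robot, and variables do not carry over. Pictures are saved under pics/ and viewed, and the job is handed in when it is done.

```bash
ls; mkdir -p pics; python3 - <<'E'
from plant import arm,imaging
import cv2
for n in ("side","top","wrist"):
    im=imaging.get_image(n); cv2.imwrite(f"pics/{n}0.png",im[:,:,::-1]); print(n,imaging.camera_info(n))
s=arm.sense();print(s)
E
```

```text
pics
side {'intrinsics': array([[441.66396526,   0.        , 283.74621102],
       [  0.        , 441.66396526, 204.42349552],
       [  0.        ,   0.        ,   1.        ]]), 'rvec': array([ 2.38592289, -0.7253617 ,  0.27301089]), 'tvec': array([-0.36902283,  0.37990467,  0.67262535])}
top {'intrinsics': array([[408.47777439,   0.        , 281.5086569 ],
       [  0.        , 408.47777439, 207.36950167],
       [  0.        ,   0.        ,   1.        ]]), 'rvec': array([ 2.12584167, -2.14587262,  0.13441218]), 'tvec': array([0.16795231, 0.56948969, 0.82988712])}
wrist {'intrinsics': array([[310.93168606,   0.        , 274.49337823],
       [  0.        , 310.93168606, 205.80519383],
       [  0.        ,   0.        ,   1.        ]]), 'tool_from_camera': array([[-7.30473194e-04, -9.62860206e-01, -2.69999428e-01,
         7.39269362e-02],
       [ 9.99999720e-01, -6.60020995e-04, -3.51723110e-04,
        -1.33245765e-03],
       [ 1.60454895e-04, -2.69999609e-01,  9.62860418e-01,
         2.07061170e-02],
       [ 0.00000000e+00,  0.00000000e+00,  0.00000000e+00,
         1.00000000e+00]])}
{'t': 0.15, 'joint_pos': array([ 9.46464936e-01,  5.28280797e-01,  1.43358459e+00, -2.67823446e-05,
        1.18142070e+00, -1.78524268e-01]), 'qd': array([ 1.00376409e-03, -5.04147001e-03, -4.36557286e-03, -1.16571849e-03,
        5.45578187e-04, -5.95001818e-05]), 'joint_torque': array([ 3.87960290e-04, -4.40428233e+01, -1.76843280e+01,  6.33010129e-02,
        5.52177778e-02, -1.14442364e-04]), 'ee_pos': array([0.26933086, 0.56371034, 0.40398631]), 'tcp_rot': array([-6.94330575e-01, -3.06324821e+00,  2.46328937e-03]), 'contact_force': array([ 0.58987183, -0.28858984,  0.01480077]), 'torque': array([ 0.02712318, -0.04338903, -0.00303446]), 'width': 0.0868550211708793}
```

View pics/side0.png

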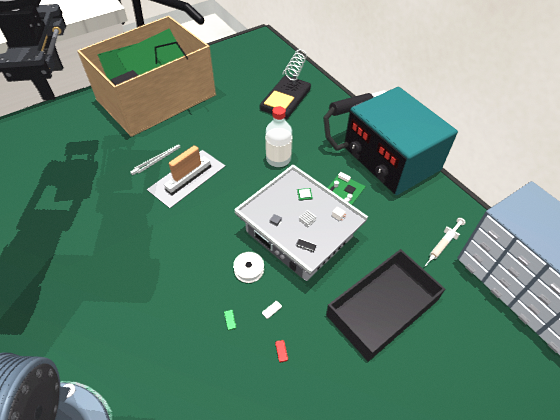

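View pics/top0.png

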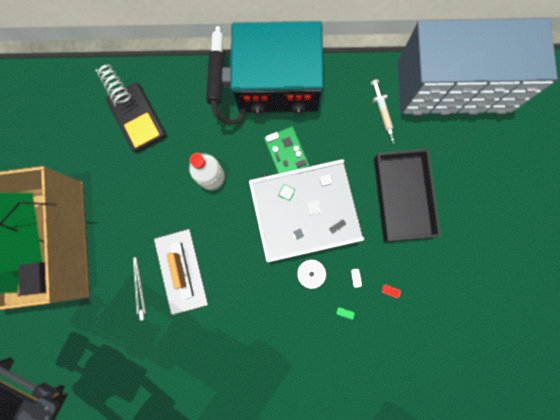

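View pics/wrist0.png

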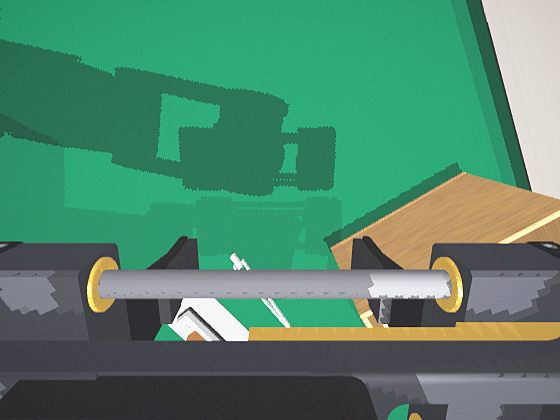

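```bash
cat > h.py <<'E'
import numpy as np,cv2
from plant import arm,kinematics,imaging
from scipy.spatial.transform import Rotation as R
def ray(n,uv,z):
    c=imaging.camera_info(n);Rm=cv2.Rodrigues(c["rvec"])[0];C=-Rm.T@c["tvec"]
    d=Rm.T@np.linalg.inv(c["intrinsics"])@np.array([uv[0],uv[1],1.])
    return C+d*(z-C[2])/d[2]
def proj(n,p):
    c=imaging.camera_info(n);return cv2.projectPoints(np.array(p,float).reshape(-1,3),c["rvec"],c["tvec"],c["intrinsics"],None)[0][:,0]
E
python3 - <<'E'
import cv2
im=cv2.imread("pics/top0.png")
def crop(f,x,y,w,h,s,o):
    cv2.imwrite(o,cv2.resize(cv2.imread(f)[y:y+h,x:x+w],None,fx=s,fy=s,interpolation=cv2.INTER_CUBIC))
crop("pics/top0.png",240,140,200,130,4,"pics/ct_plate.png")
crop("pics/top0.png",125,220,100,100,6,"pics/ct_mat.png")
E
```

```text
(no output)
```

View pics/ct_plate.png

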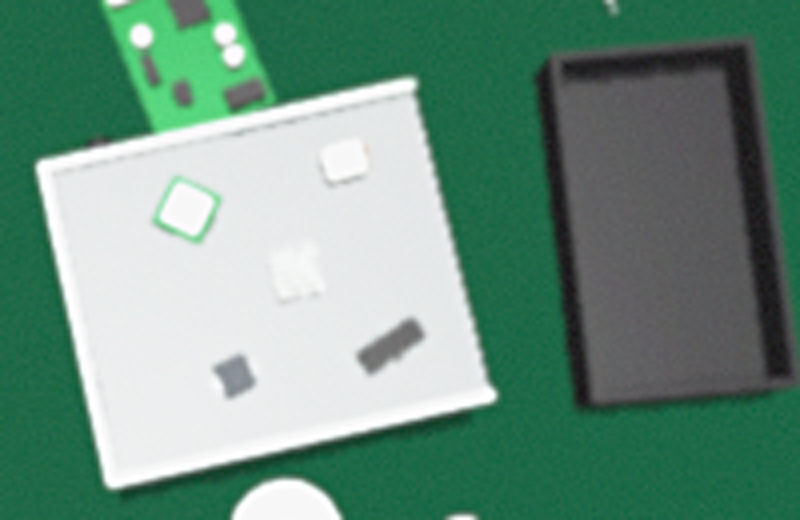

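View pics/ct_mat.png

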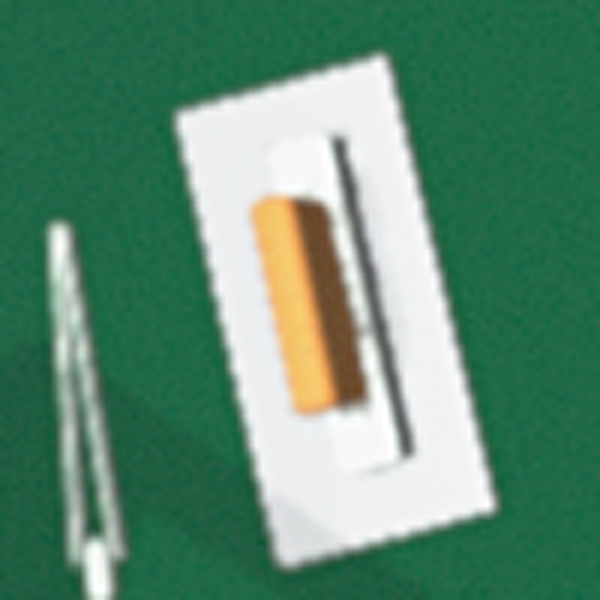

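```bash
python3 - <<'E'
import cv2
def crop(f,x,y,w,h,s,o):
    cv2.imwrite(o,cv2.resize(cv2.imread(f)[y:y+h,x:x+w],None,fx=s,fy=s,interpolation=cv2.INTER_CUBIC))
crop("pics/side0.png",225,155,220,145*1,3.6,"pics/cs_plate.png")
crop("pics/side0.png",315,235,140,130,4.5,"pics/cs_tray.png")
crop("pics/side0.png",125,130,110,80,7,"pics/cs_mat.png")
E
```

```text
(no output)
```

View pics/cs_plate.png

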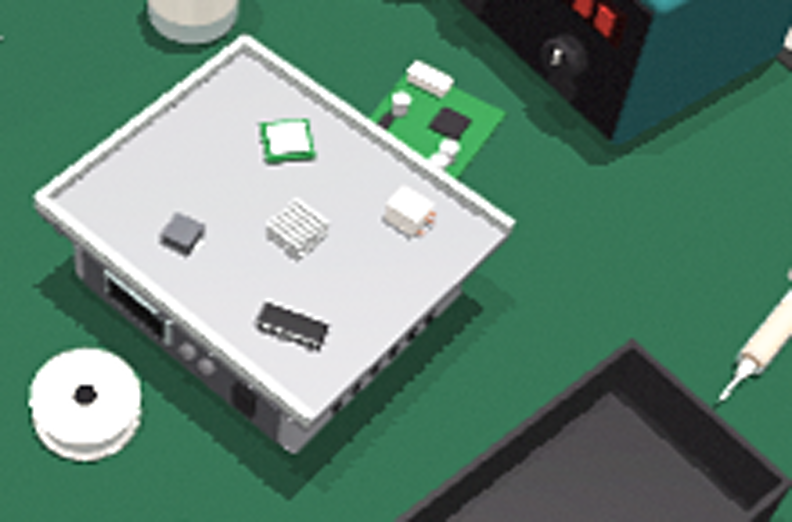

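View pics/cs_tray.png

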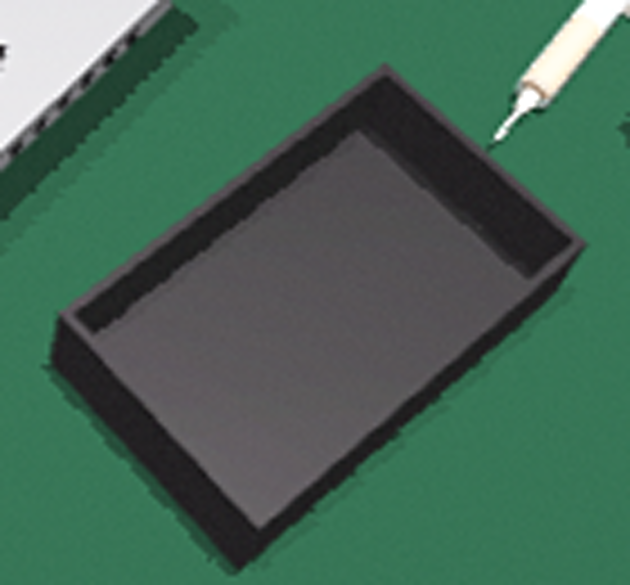

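View pics/cs_mat.png

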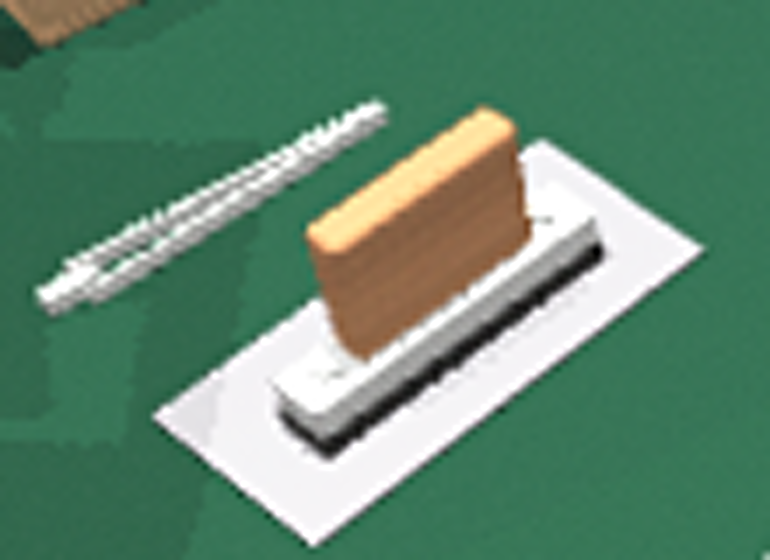

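```bash
cat > fit.py <<'E'
from h import *
from scipy.optimize import least_squares
def fit(pts,label):
    # pts: (cam, uv, local xyz)
    def f(p):
        r=[]
        c,s=np.cos(p[2]),np.sin(p[2])
        for n,uv,l in pts:
            w=[p[0]+c*l[0]-s*l[1],p[1]+s*l[0]+c*l[1],l[2]]
            r+=list(proj(n,w)[0]-uv)
        return np.array(r)
    best=min((least_squares(f,[.5,.1,a],loss="soft_l1") for a in (-3,-1.5,0,1.5)),key=lambda s:s.cost)
    print(label,best.x.round(4),"resid px",f(best.x).reshape(-1,2).round(1).tolist());return best.x
E
cat > f1.py <<'E'
from fit import *
T=lambda u,v,s=4,o=(240,140):("top",(u/s+o[0]-.4,v/s+o[1]-.4))
S=lambda u,v,s,o:("side",(u/s+o[0]-.4,v/s+o[1]-.4))
a,b,z=.085,.1,.078
P=[(*T(38,162),(a,b,z)),(*T(415,80),(a,-b,z)),(*T(108,488),(-a,b,z)),(*T(496,397),(-a,-b,z))]
o=(225,155)
P+=[(*S(247,36,3.6,o),(a,b,z)),(*S(515,222,3.6,o),(a,-b,z)),(*S(36,198,3.6,o),(-a,b,z)),(*S(308,416,3.6,o),(-a,-b,z))]
pt=fit([p for p in P if p[0]=="top"],"plate top");ps=fit([p for p in P if p[0]=="side"],"plate side");p=fit(P,"plate")
a,b,z=.095,.055,.045
o=(315,235)
Q=[(*T(547,57),(a,b,z)),(*T(752,40),(a,-b,z)),(*T(580,407),(-a,b,z)),(*T(795,383),(-a,-b,z))]
Q+=[(*S(385,66,4.5,o),(a,b,z)),(*S(585,243,4.5,o),(a,-b,z)),(*S(63,317,4.5,o),(-a,b,z))]
fit([p for p in Q if p[0]=="top"],"tray top");fit([p for p in Q if p[0]=="side"],"tray side");q=fit(Q,"tray")
a,b,z=.085,.04,.003
o=(125,220);k=(125,130)
M=[(*T(388,55,6,o),(a,-b,z)),(*T(177,113,6,o),(a,b,z)),(*T(285,570,6,o),(-a,b,z)),(*T(497,511,6,o),(-a,-b,z)),
(*S(543,138,7,k),(a,b,z)),(*S(706,248,7,k),(a,-b,z)),(*S(312,547,7,k),(-a,-b,z)),(*S(152,416,7,k),(-a,b,z))]
m=fit(M,"mat")
a,b,z=.038,.008,.079
H=[(*T(252,200,6,o),(a,b,z)),(*T(297,196,6,o),(a,-b,z)),(*T(297,414,6,o),(-a,b,z)),(*T(335,411,6,o),(-a,-b,z)),
(*S(480,106,7,k),(a,b,z)),(*S(516,124,7,k),(a,-b,z)),(*S(306,232,7,k),(-a,b,z)),(*S(342,252,7,k),(-a,-b,z))]
s=fit(H,"scraper handle")
a,b,z=.06,.012,.003
s2=fit([(*T(413,455,6,o),(-a,-b,z)),(*T(343,138,6,o),(a,-b,z)),(*S(328,458,7,k),(-a,-b,z)),(*S(603,255,7,k),(a,-b,z)),(*S(282,420,7,k),(-a,b,z))],"scraper foot")
def loc(P,w): c,s_=np.cos(P[2]),np.sin(P[2]);d=np.array(w[:2])-P[:2];return np.array([c*d[0]+s_*d[1],-s_*d[0]+c*d[1]])
print("tray in pre",loc(p,q),q[2]-p[2]);print("scr in mat",loc(m,s))
for n,u,v,z in [("proc",187,210,.075),("dip",391,346,.076),("relay",344,160,.085),("hs",297,270,.081),("ind",235,376,.079)]:
    c=T(u,v)[1];w=ray("top",c,z);print(n,w.round(3),loc(p,w).round(3))
for n,u,v,z in [("reel",312,274,.02),("scrap",285,150,.01),("syr nozzle",394,142,.005),("syr back",375,80,.01),("bottlecap",197,160,.15),("tw1",135,260,.005),("tw2",142,317,.005),("cabinet",400,113,0),("dipw",356,278,.006),("red",391,292,.006),("green",345,313,.006),("station",237,112,0),("box",87,300,0)]:
    w=ray("top",(u,v),z);print(n,w.round(3),loc(p,w).round(3))
E
python3 f1.py
```

```text
plate top [0.5612 0.1126 0.213 ] resid px [[0.2, 0.4], [-0.2, -0.1], [0.2, -0.6], [-0.2, 0.3]]Traceback (most recent call last):
  File "f1.py", line 8, in <module>
    pt=fit([p for p in P if p[0]=="top"],"plate top");ps=fit([p for p in P if p[0]=="side"],"plate side");p=fit(P,"plate")
                                                         ~~~^^^^^^^^^^^^^^^^^^^^^^^^^^^^^^^^^^^^^^^^^^^^^
  File "fit.py", line 12, in fit
    best=min((least_squares(f,[.5,.1,a],loss="soft_l1") for a in (-3,-1.5,0,1.5)),key=lambda s:s.cost)
  File "fit.py", line 12, in <genexpr>
    best=min((least_squares(f,[.5,.1,a],loss="soft_l1") for a in (-3,-1.5,0,1.5)),key=lambda s:s.cost)
              ~~~~~~~~~~~~~^^^^^^^^^^^^^^^^^^^^^^^^^^^^
    return func(*args, **kwargs)
    result = trf(vector_fun.fun, vector_fun.jac, x0, f0, J0, lb, ub, ftol, xtol,
                 gtol, max_nfev, x_scale, loss_function, tr_solver,
                 tr_options.copy(), verbose, callback=callback_wrapped)
    return trf_no_bounds(
        fun, jac, x0, f0, J0, ftol, xtol, gtol, max_nfev, x_scale,
        loss_function, tr_solver, tr_options, verbose, callback=callback)
    f_new = fun(x_new)
    self._update_fun()
    ~~~~~~~~~~~~~~~~^^
    self.f = self.fun_wrapped(xp_copy(self.x))
             ~~~~~~~~~~~~~~~~^^^^^^^^^^^^^^^^^
    return np.atleast_1d(self.fun(x))
                         ~~~~~~~~^^^
    return self.f(x, *self.args, **self.kwargs)
           ~~~~~~^^^^^^^^^^^^^^^^^^^^^^^^^^^^^^
  File "fit.py", line 10, in f
    r+=list(proj(n,w)[0]-uv)
            ~~~~^^^^^
  File "h.py", line 9, in proj
    c=imaging.camera_info(n);return cv2.projectPoints(np.array(p,float).reshape(-1,3),c["rvec"],c["tvec"],c["intrinsics"],None)[0][:,0]
ValueError: time passes only in moves, steps and waits
```

```bash
python3 - <<'E'
s=open("h.py").read()
s=s.replace("def ray(","import functools\n@functools.lru_cache\ndef ci(n): return imaging.camera_info(n)\ndef ray(").replace("c=imaging.camera_info(n)","c=ci(n)")
open("h.py","w").write(s)
E
python3 f1.py
```

```text
plate top [0.5612 0.1126 0.213 ] resid px [[0.2, 0.4], [-0.2, -0.1], [0.2, -0.6], [-0.2, 0.3]]
plate side [0.5607 0.1115 0.2144] resid px [[-0.2, -0.4], [0.1, -0.0], [-0.2, -0.6], [0.2, 0.8]]
plate [0.561  0.1122 0.2134] resid px [[0.4, 0.5], [-0.0, -0.1], [0.5, -0.5], [0.0, 0.3], [-0.2, -0.7], [0.0, -0.3], [-0.2, -0.9], [0.1, 0.4]]
tray top [ 0.5955 -0.1043  0.0612] resid px [[-0.1, -0.6], [-0.5, -0.0], [1.0, -0.4], [-0.2, 1.9]]
tray side [ 0.5963 -0.1101  0.0855] resid px [[-0.2, -0.5], [0.8, 0.1], [-0.5, 0.2]]
tray [ 0.596  -0.1072 -6.2117] resid px [[0.8, -0.5], [0.4, -0.5], [2.9, -0.4], [1.6, 1.3], [-0.5, -1.2], [-0.2, -0.3], [-1.9, -1.8]]
mat [0.4371 0.3865 0.2618] resid px [[-0.1, 0.6], [0.3, 0.6], [-0.3, 0.0], [0.0, -0.1], [0.2, -0.1], [-0.0, 0.1], [0.5, -0.3], [0.2, -0.1]]
scraper handle [0.4395 0.3798 0.2494] resid px [[-0.5, 0.3], [-0.4, -1.1], [0.0, 1.5], [1.5, -0.0], [1.5, -0.7], [1.2, 0.1], [-0.6, -0.4], [-0.9, 0.4]]
scraper foot [0.4392 0.3827 0.2528] resid px [[0.4, 0.5], [-0.2, 0.0], [0.1, -0.1], [0.5, -0.2], [-0.2, -0.2]]
tray in pre [-0.01230897 -0.22179929] -6.425102151272754
scr in mat [ 0.0005676  -0.00705345]
proc [0.598 0.152 0.075] [0.045 0.031]
dip [0.526 0.048 0.076] [-0.047 -0.055]
relay [0.622 0.071 0.085] [ 0.05  -0.053]
hs [0.565 0.096 0.081] [ 0.001 -0.017]
ind [0.512 0.128 0.079] [-0.045  0.026]
reel [0.43  0.099 0.02 ] [-0.131  0.015]
scrap [0.707 0.154 0.01 ] [0.152 0.01 ]
syr nozzle [ 0.724 -0.094  0.005] [ 0.116 -0.236]
syr back [ 0.872 -0.056  0.01 ] [ 0.268 -0.23 ]
bottlecap [0.649 0.322 0.15 ] [0.13  0.186]
tw1 [0.463 0.488 0.005] [-0.016  0.388]
tw2 [0.34  0.467 0.005] [-0.141  0.394]
cabinet [ 0.795 -0.112 -0.   ] [ 0.181 -0.269]
dipw [0.42  0.003 0.006] [-0.161 -0.077]
red [ 0.39  -0.071  0.006] [-0.206 -0.143]
green [0.346 0.029 0.006] [-0.227 -0.036]
station [0.803 0.266 0.   ] [0.269 0.099]
box [0.377 0.592 0.   ] [-0.079  0.508]
```

```bash
python3 - <<'E'
import cv2
def crop(f,x,y,w,h,s,o):
    cv2.imwrite(o,cv2.resize(cv2.imread(f)[y:y+h,x:x+w],None,fx=s,fy=s,interpolation=cv2.INTER_NEAREST)*1)
crop("pics/top0.png",370,145,75,100,6,"pics/ct_tray.png")
im=cv2.imread("pics/ct_tray.png");cv2.imwrite("pics/ct_tray.png",cv2.convertScaleAbs(im,alpha=2.2,beta=0))
E
```

```text
(no output)
```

View pics/ct_tray.png

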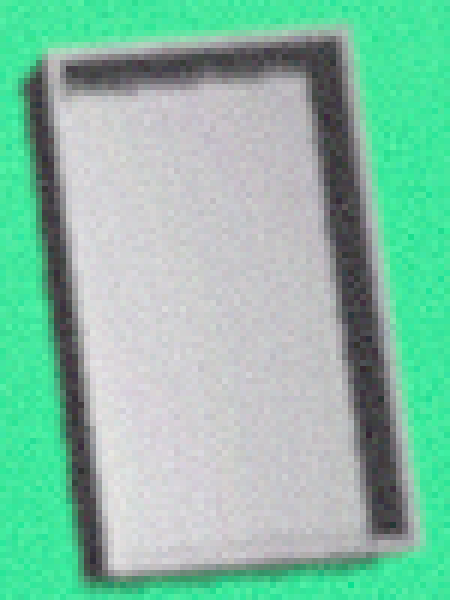

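```bash
python3 - <<'E'
s=open("f1.py").read()
s=s.replace('Q=[(*T(547,57),(a,b,z)),(*T(752,40),(a,-b,z)),(*T(580,407),(-a,b,z)),(*T(795,383),(-a,-b,z))]','k=(370,145);Q=[(*T(47,50,6,k),(a,b,z)),(*T(353,27,6,k),(a,-b,z)),(*T(103,578,6,k),(-a,b,z)),(*T(417,550,6,k),(-a,-b,z))]')
open("f1.py","w").write(s)
E
python3 f1.py | grep tray
```

```text
tray top [ 0.5964 -0.1068  0.0621] resid px [[-0.1, -0.1], [-0.2, 0.0], [0.0, -0.5], [0.2, 0.5]]
tray side [ 0.5963 -0.1101  0.0855] resid px [[-0.2, -0.5], [0.8, 0.1], [-0.5, 0.2]]
tray [ 0.5963 -0.108   0.0699] resid px [[0.2, 0.2], [-0.0, -0.1], [1.0, -0.2], [1.1, 0.3], [-0.0, -1.0], [0.3, 0.1], [-1.5, -1.6]]
tray in pre [-0.0121645  -0.22267537] -0.14352772501358052
```

```bash
cat >> h.py <<'E'
PRE=(0.561,0.1122,0.2134); MAT=(0.4371,0.3865,0.2618); SCR=(0.4394,0.3813,0.251); TRAY=(0.5964,-0.107,0.065)
def w(F,x,y): c,s=np.cos(F[2]),np.sin(F[2]); return np.array([F[0]+c*x-s*y,F[1]+s*x+c*y])
def loc(F,p): c,s=np.cos(F[2]),np.sin(F[2]);d=np.array(p[:2])-np.array(F[:2]);return np.array([c*d[0]+s*d[1],-s*d[0]+c*d[1]])
SGN=1
def down(a,sgn=None):
    k=SGN if sgn is None else sgn
    y=k*np.array([-np.sin(a),np.cos(a),0]);z=np.array([0,0,-1.]);return R.from_matrix(np.stack([np.cross(y,z),y,z],1)).as_rotvec()
def st(tag=""):
    s=arm.sense();print(tag,"t",round(s["t"],2),"p",s["ee_pos"].round(4),"F",s["contact_force"].round(2),"w",round(s["width"],4));return s
E
python3 - <<'E'
from h import *
for k in (1,-1):
    for xy,z,a in [(w(TRAY,0,-.053),.4,.065),(w(PRE,0,-.194),.2,.2134),(SCR[:2],.3,.25),(w(PRE,0,.078),.25,.2134),(w(PRE,17,-.105) if 0 else w(PRE,.017,-.105),.25,.2134)]:
        q=kinematics.inverse_kinematics([*xy,z],down(a,k));print(k,None if q is None else np.round(q,2))
E
```

```text
1 [-0.44  0.53  1.45  0.    1.17 -2.08]
1 [-0.31  0.79  1.61  0.    0.74 -2.1 ]
1 [ 0.52  0.61  1.64 -0.    0.9  -1.3 ]
1 [ 0.14  0.68  1.68 -0.    0.78 -1.64]
1 [-0.16  0.7   1.62  0.    0.82 -1.95]
-1 [-0.44  0.53  1.45  0.    1.17  1.07]
-1 [-0.31  0.79  1.61  0.    0.74  1.05]
-1 [ 0.52  0.61  1.64 -0.    0.9   1.84]
-1 [0.14 0.68 1.68 0.   0.78 1.5 ]
-1 [-0.16  0.7   1.62  0.    0.82  1.19]
```

```bash
sed -i 's/^SGN=1/SGN=-1/' h.py; python3 - <<'E'
from h import *
arm.set_gripper(.05,grasp_force=40)
p=w(TRAY,0,-.053)
arm.move_ptp([*p,.40],down(TRAY[2])); st()
arm.line_to([*p,.27],feed=.3); st()
im=imaging.get_image("wrist"); cv2.imwrite("pics/w1.png",im[:,:,::-1])
im=imaging.get_image("side"); cv2.imwrite("pics/s1.png",im[:,:,::-1])
E
```

```text
t 3.85 p [ 0.6    -0.1589  0.4001] F [-0.91  0.46 -0.62] w 0.0501
 t 4.43 p [ 0.6005 -0.1597  0.2704] F [ 1.07 -0.73  0.41] w 0.0498
```

View pics/w1.png

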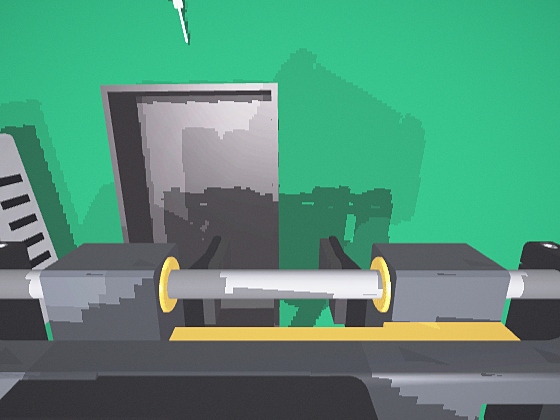

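View pics/s1.png

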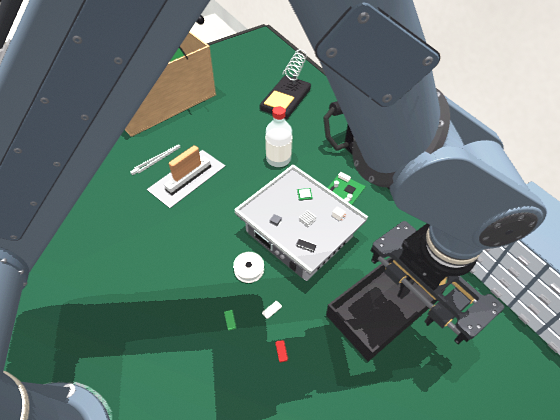

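```bash
python3 - <<'E'
from h import *
p=w(TRAY,0,-.053)
arm.line_to([*p,.204],feed=.15); st("down")
arm.set_gripper(0,grasp_force=40); st("grip")
import numpy as np
p1=w(PRE,0,-.206)
arm.line_to([*p1,.204],feed=.07,frame=down(PRE[2])); s=st("moved")
im=imaging.get_image("top"); cv2.imwrite("pics/t2.png",im[:,:,::-1])
im=imaging.get_image("side"); cv2.imwrite("pics/s2.png",im[:,:,::-1])
E
```

```text
down t 5.12 p [ 0.6003 -0.1601  0.2049] F [0.32 0.57 0.4 ] w 0.0498
grip t 5.98 p [ 0.5998 -0.16    0.204 ] F [-1.42 -0.34  0.91] w 0.0034
moved t 7.15 p [ 0.6045 -0.089   0.204 ] F [0.31 1.45 0.24] w 0.0038
```

View pics/t2.png

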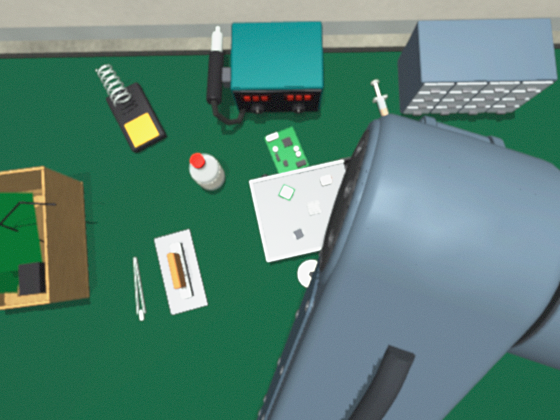

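View pics/s2.png

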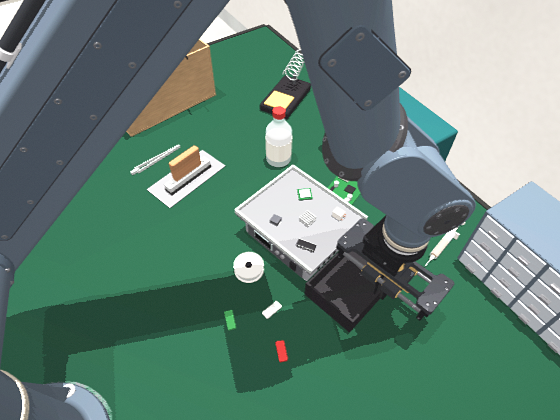

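```bash
python3 - <<'E'
from h import *
n=w((0,0,PRE[2]),0,1)
arm.line_to([*w(PRE,0,-.199),.204],feed=.05)
for k in range(9):
    y=-.198+k*.001
    arm.line_to([*w(PRE,0,y),.204],feed=.02)
    s=arm.sense();f=s["contact_force"][:2]@n;print(round(y,4),loc(PRE,s["ee_pos"]).round(4),round(f,2),round(s["t"],2))
    if f<-8: break
E
```

```text
-0.198 [ 0.     -0.1981] -0.36 7.79
-0.197 [ 0.     -0.1971] -0.75 8.04
-0.196 [ 0.    -0.196] -0.62 8.29
-0.195 [-0.     -0.1949] 0.4 8.54
-0.194 [ 0.     -0.1939] -0.86 8.79
-0.193 [ 0.     -0.1929] -1.2 9.04
-0.192 [ 1.000e-04 -1.925e-01] -4.87 9.29
-0.191 [ 1.000e-04 -1.923e-01] -7.26 9.54
-0.19 [ 1.00e-04 -1.92e-01] -8.13 9.79
```

```bash
python3 - <<'E'
from h import *
arm.line_to([*w(PRE,0,-.1925),.204],feed=.02); st()
arm.set_gripper(.03); st("open")
arm.line_to([*w(PRE,0,-.1925),.30],feed=.2)
arm.move_ptp([*w(PRE,.0,.05),.40],down(PRE[2]))
arm.set_gripper(.06)
arm.move_ptp([*SCR[:2],.32],down(SCR[2])); st()
im=imaging.get_image("top"); cv2.imwrite("pics/t3.png",im[:,:,::-1])
im=imaging.get_image("side"); cv2.imwrite("pics/s3.png",im[:,:,::-1])
im=imaging.get_image("wrist"); cv2.imwrite("pics/w3.png",im[:,:,::-1])
E
```

```text
t 10.07 p [ 0.6019 -0.0761  0.204 ] F [-0.22 -2.49 -1.6 ] w 0.0035
open t 10.82 p [ 0.6018 -0.0759  0.204 ] F [-0.18  0.26 -0.73] w 0.0299
 t 14.31 p [0.4402 0.3809 0.3205] F [ 1.66 -0.74 -0.11] w 0.0601
```

View pics/t3.png

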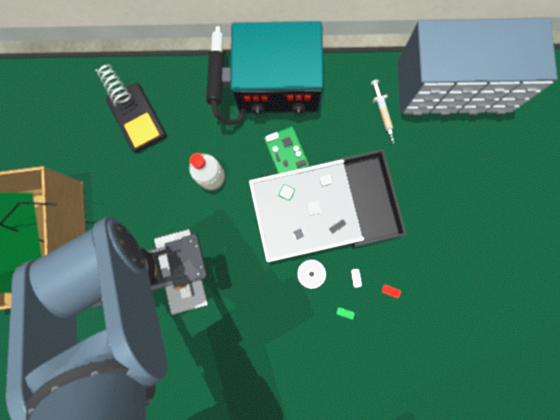

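View pics/s3.png

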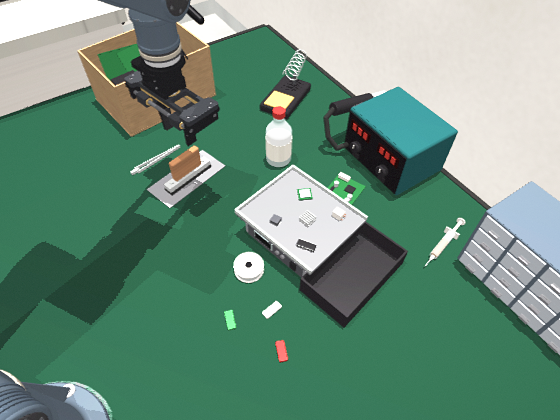

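View pics/w3.png

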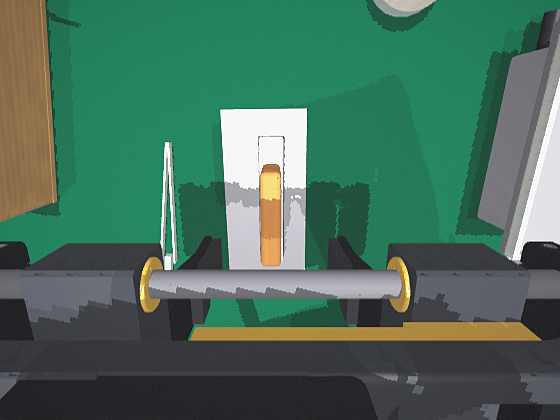

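```bash
python3 - <<'E'
from h import *
for p in ((383,152.5),(403.5,235)): print("tray -y corner in pre",loc(PRE,ray("top",p,.045)).round(4))
print("expected (+-.095,-.196)")
c=imaging.camera_info("wrist");s=arm.sense();T=np.eye(4);T[:3,:3]=R.from_rotvec(s["tcp_rot"]).as_matrix();T[:3,3]=s["ee_pos"];M=T@c["tool_from_camera"]
for uv in ((270,165),(270.5,265)):
    d=M[:3,:3]@np.linalg.inv(c["intrinsics"])@[*uv,1];p=M[:3,3]+d*(.079-M[2,3])/d[2];print(p.round(4),loc(SCR,p).round(4))
E
```

```text
tray -y corner in pre [ 0.0885 -0.1935]
tray -y corner in pre [-0.094  -0.1898]
expected (+-.095,-.196)
[0.4804 0.3927 0.079 ] [0.0425 0.0009]
[0.4047 0.3735 0.079 ] [-0.0355  0.001 ]
```

```bash
python3 - <<'E'
from h import *
p=w(SCR,.002,.001)
arm.line_to([*p,.222],feed=.15,frame=down(SCR[2])); st("down")
arm.set_gripper(0,grasp_force=45); st("grip")
arm.line_to([*p,.34],feed=.2); st("lift")
q=w(PRE,0,.078)
arm.move_ptp([*q,.34],down(PRE[2])); st("over")
arm.line_to([*q,.305],feed=.1); st()
im=imaging.get_image("top"); cv2.imwrite("pics/t4.png",im[:,:,::-1])
im=imaging.get_image("side"); cv2.imwrite("pics/s4.png",im[:,:,::-1])
im=imaging.get_image("wrist"); cv2.imwrite("pics/w4.png",im[:,:,::-1])
i=cv2.imread("pics/s4.png");cv2.imwrite("pics/s4c.png",cv2.resize(i[130:300,210:430],None,fx=3.5,fy=3.5,interpolation=cv2.INTER_CUBIC))
E
```

```text
down t 15.26 p [0.4416 0.3828 0.2226] F [ 0.09  0.03 -0.3 ] w 0.0596
grip t 16.07 p [0.4411 0.3828 0.222 ] F [-0.4   0.16 -0.26] w 0.0158
lift t 16.81 p [0.4405 0.3824 0.339 ] F [-0.69  0.25 -1.95] w 0.0157
over t 17.69 p [0.5439 0.1891 0.3392] F [-0.24  0.61 -2.61] w 0.0157
 t 18.19 p [0.5441 0.1894 0.3048] F [-0.41 -0.53 -2.01] w 0.0155
```

View pics/s4c.png

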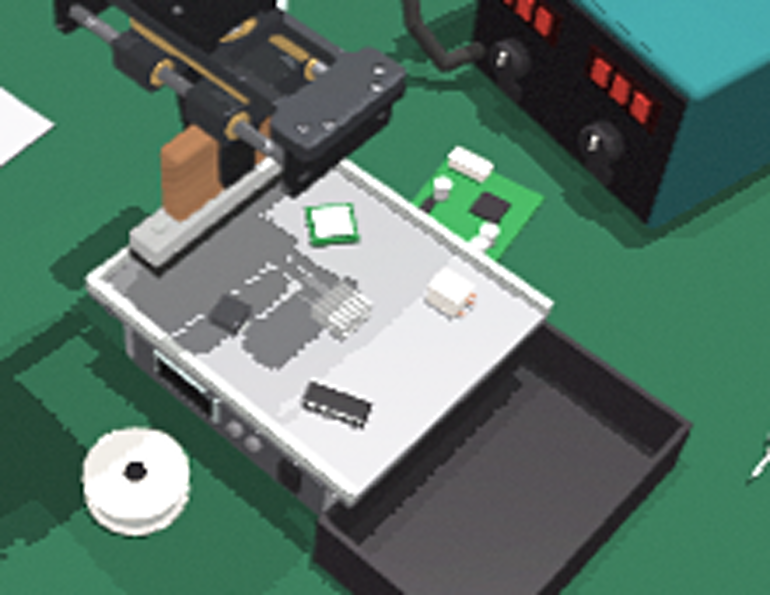

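View pics/w4.png

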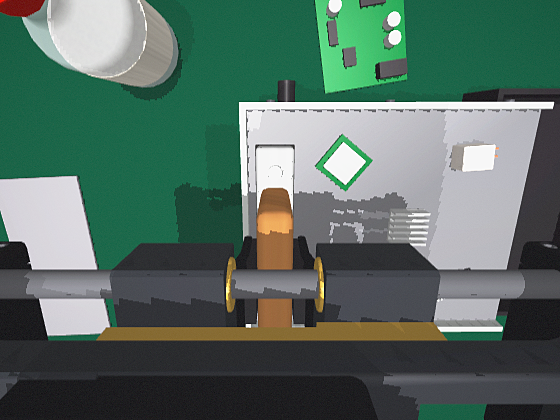

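```bash
python3 - <<'E'
from h import *
q=w(PRE,0,.078)
arm.line_to([*q,.292],feed=.08)
f0=arm.sense()["contact_force"][2]
for k in range(12):
    z=.291-k*.0007
    arm.line_to([*q,z],feed=.02);s=arm.sense();f=s["contact_force"][2]-f0;print(round(z,4),s["ee_pos"].round(4),round(f,2),round(s["t"],2))
    if f>5:break
E
```

```text
0.291 [0.5446 0.1884 0.2912] -0.22 18.9
0.2903 [0.5445 0.1884 0.2904] 0.17 19.15
0.2896 [0.5444 0.1884 0.2895] -0.42 19.4
0.2889 [0.5446 0.1885 0.2889] 0.93 19.65
0.2882 [0.5445 0.1884 0.2889] 7.64 19.9
```

```bash
python3 - <<'E'
from h import *
Z=.2893
arm.line_to([*w(PRE,0,.078),Z],feed=.02)
arm.line_to([*w(PRE,0,-.04),Z],feed=.08); st()
im=imaging.get_image("side"); cv2.imwrite("pics/s5a.png",im[:,:,::-1])
arm.line_to([*w(PRE,0,-.112),Z],feed=.05); st()
arm.hold(.2)
im=imaging.get_image("side"); cv2.imwrite("pics/s5.png",im[:,:,::-1])
for k in ("s5a","s5"):
    i=cv2.imread(f"pics/{k}.png");cv2.imwrite(f"pics/{k}c.png",cv2.resize(i[130:330,210:440],None,fx=3,fy=3,interpolation=cv2.INTER_CUBIC))
E
```

```text
t 21.77 p [0.5693 0.0735 0.2893] F [-0.22  0.66 -2.96] w 0.0157
 t 23.42 p [0.5846 0.0031 0.2893] F [ 0.35  0.21 -2.83] w 0.0155
```

View pics/s5ac.png

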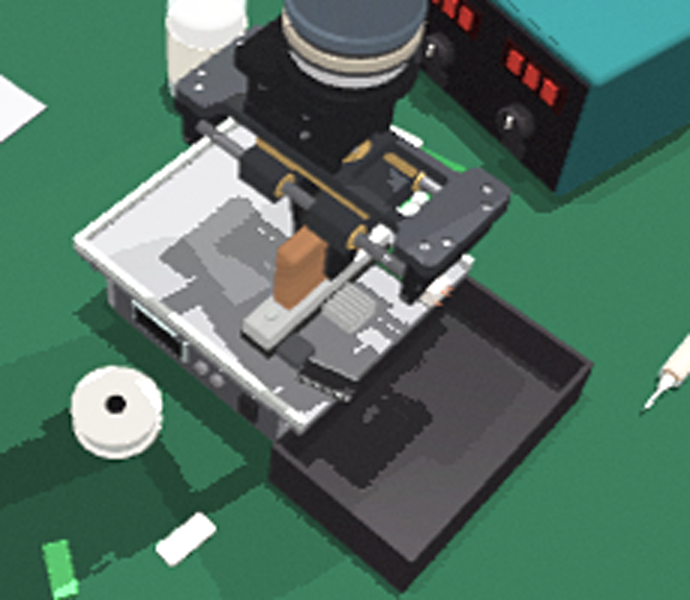

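View pics/s5c.png

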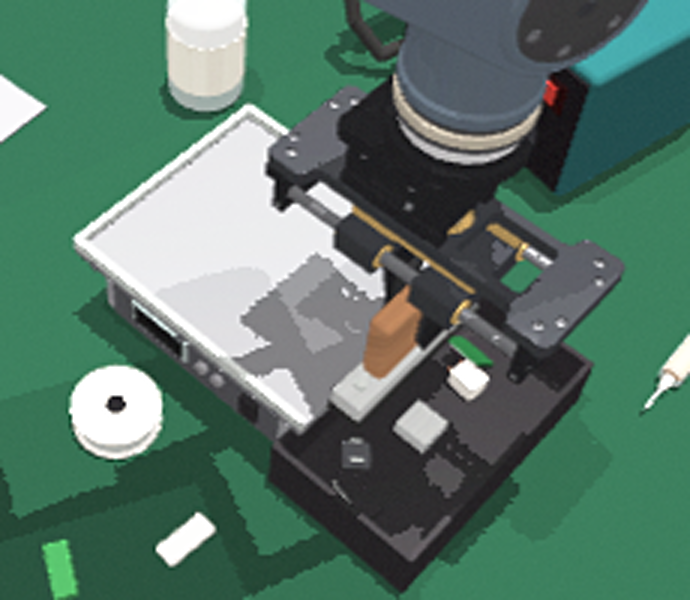

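```bash
python3 - <<'E'
from h import *
arm.line_to([*w(PRE,0,-.112),.36],feed=.15)
arm.move_ptp([*w(PRE,0,.12),.38],down(PRE[2])); st()
for n in ("top","side"):
    im=imaging.get_image(n); cv2.imwrite(f"pics/{n}6.png",im[:,:,::-1])
i=cv2.imread("pics/top6.png");cv2.imwrite("pics/top6c.png",cv2.convertScaleAbs(cv2.resize(i[140:270,240:420],None,fx=4,fy=4,interpolation=cv2.INTER_CUBIC),alpha=1.5))
i=cv2.imread("pics/side6.png");cv2.imwrite("pics/side6c.png",cv2.convertScaleAbs(cv2.resize(i[190:340,260:430],None,fx=4,fy=4,interpolation=cv2.INTER_CUBIC),alpha=1.5))
E
```

```text
t 25.22 p [0.5359 0.2287 0.3793] F [-0.21 -0.5  -2.12] w 0.016
```

View pics/top6c.png

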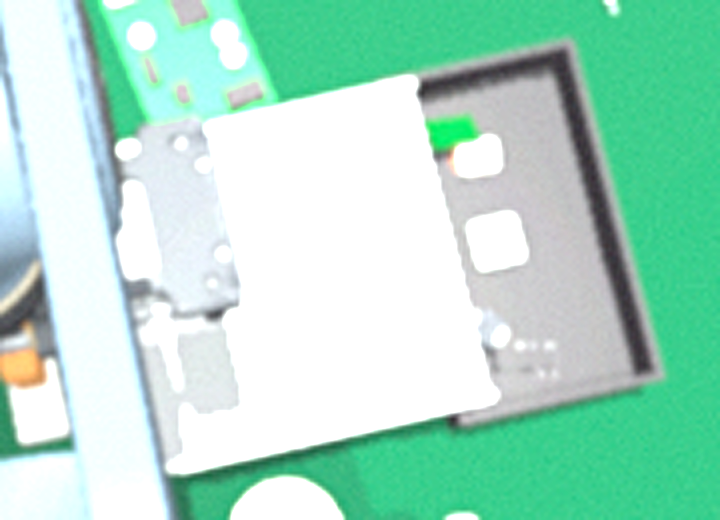

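View pics/side6c.png

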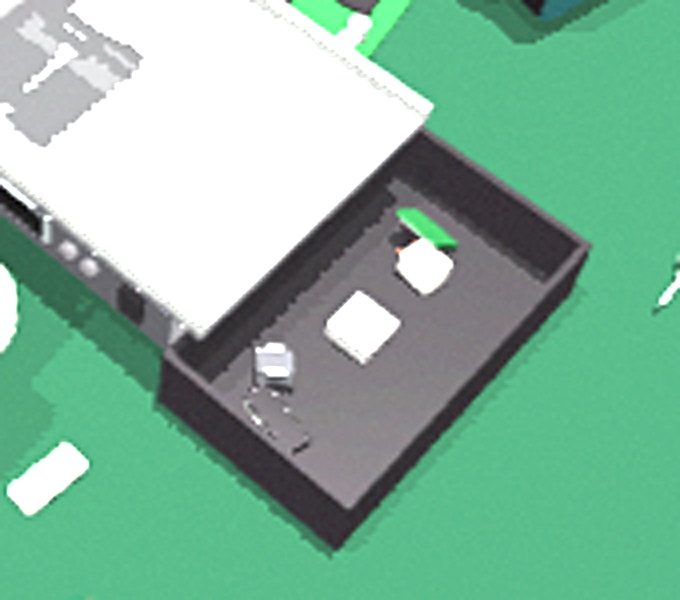

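```bash
python3 - <<'E'
from h import *
p=w(SCR,.002,.001)
arm.move_ptp([*p,.34],down(SCR[2]))
arm.line_to([*p,.23],feed=.15)
f0=arm.sense()["contact_force"][2]
for k in range(12):
    z=.2245-k*.0006
    arm.line_to([*p,z],feed=.02);s=arm.sense();f=s["contact_force"][2]-f0
    if f>3:break
print(z,f); st()
arm.hold(.2)
arm.set_gripper(.05); st("open")
arm.line_to([*p,.36],feed=.15)
arm.move_ptp([.40,.10,.42],down(PRE[2])); arm.hold(.3); st()
for n in ("top","side"):
    im=imaging.get_image(n); cv2.imwrite(f"pics/{n}7.png",im[:,:,::-1])
E
```

```text
0.2215 4.644787337048907
 t 28.64 p [0.4411 0.3828 0.2219] F [-1.15  0.09  2.52] w 0.0156
open t 29.71 p [0.4411 0.3828 0.2215] F [-0.61  0.07 -0.74] w 0.05
 t 32.21 p [0.4002 0.1006 0.4198] F [-0.49 -0.13 -0.24] w 0.0501
```

View pics/top7.png

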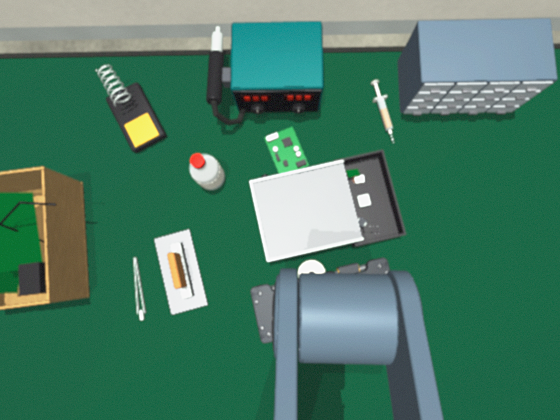

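View pics/side7.png

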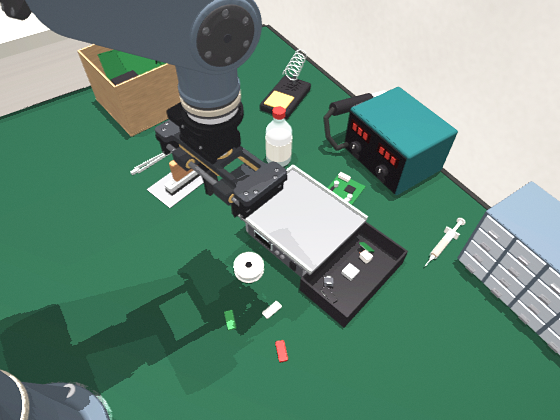

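```bash
python3 - <<'E'
from plant import sign_off,arm
print(sign_off(), arm.sense()["t"])
E
```

```text
the job is handed in; nothing more can be done
the job is handed in; nothing more can be done
```

The job is done and handed in, with about 32 s of the 67 s used.

- **Tray:** I gripped its -y wall, turned it square and pushed it against the housing. The contact force rose to about 8 N, so it is home. The last full measurement put it within about 4 mm of centred and 0.02 rad of square. One measured corner was about 6 mm off its expected place, still inside the tolerance. The closing pictures show it in the same place.
- **Scraping:** One centred stroke, with the scraper just above plate contact, cleared the plate. The black chip on the plate was the one meant. The white, red and green look-alikes on the bench were not touched.
- **Parts:** All five are visible in the tray: processor, relay, heat sink, inductor and chip. The processor stands tilted beside the relay. It looks well below the rim, but I judged that by eye and did not measure it.
- **Scraper:** It is back on the mat at its original spot, set down until about 4.6 N of contact and then released. It looks upright in the top view; the arm partly hides it in the side view.
- **Other checks:** The bystanders I could see looked unmoved. The arm partly hides the reel in the last top view, but the side view shows it in place. The arm finished clear of everything, and sign-off reports no verdict.

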